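# Fetch the red-capped jar from the sliding-lid spice box

## Task

Slide the lid of the wooden spice box along its grooves until it comes free, and lay it flat on the worktop with its handle up. Then lift the red-capped jar out of the box and stand it upright, wholly on the round cork mat. Set both down gently rather than dropping them, and leave the yellow-capped jar standing in the box and everything else where it is.

Things in the scene. Friction and masses are not known exactly. Their poses are not given: they have to be found in the camera images.
- spice_box: Pale wooden box, 143 (x) x 138 (y) x 132 mm high, fixed to the worktop. Origin: centre of its underside; z up. The lid slides out at its front, -x. Side walls (+-y) 11 mm thick, grooved inside 6 mm deep from 116 to 126 mm up, open in front. Front wall 116 mm high (the lid passes over it), back wall 132 mm, each 7 mm thick. Inside 116 mm wide (y).
- compartment_front (a point): Centre of the floor of the box's front compartment, 8 mm above the worktop; box frame (-33.5, 0, 8) mm, box axes. 62 mm long (x), 116 mm wide (y), parted from the rear one by a cross wall 5 mm thick, 63 mm high. One jar stands in each, within 6 mm of its middle; which one varies.
- compartment_rear (a point): Centre of the floor of the box's rear compartment, of the same size; box frame (33.5, 0, 8) mm, box axes.
- box_lid: Loose pale wooden lid, 136 (x) x 125 (y) x 8 mm, 0.1 to 0.2 kg, with 1 to 2 mm of play in the grooves. Origin: centre of its underside; axes as the box's. Closed, the origin is at (-3.5, 0, 116) mm in the box frame; it may start up to 20 mm open. It cannot be lifted until its origin is at least 140 mm toward the box's -x from the box's origin.
- lid_handle (a point): Centre of the dark wooden pull bar on the lid, 20 mm above the middle of the lid's underside; lid axes. The bar is 12 mm thick (x), 60 mm long (y) and stands 24 mm above the lid's top.
- bare_patch (a point): Middle of a stretch of bare worktop between box and mat, on its surface: there is always room for the lid here, turned as it leaves the box; it may be laid on any other bare part too.
- red_jar: Loose spice jar with a red cap and reddish contents, 46 mm across, 100 mm high, about 0.12 kg. Origin: centre of its underside; z up. The cap is the top 20 mm, 46 mm across; the glass below is 44 mm across. Starts standing in one of the compartments of the box.
- yellow_jar: Loose spice jar with a yellow cap, 46 mm across, 106 mm high, origin at the centre of its underside. Starts standing in the other compartment; it stays there.
- cork_mat: Round cork mat, 90 mm across, 8 mm thick, fixed flat on the worktop; it does not move. Origin: centre of its underside.
- pepper_mill: Loose wooden pepper mill, 58 mm across, 150 mm high; a bystander. Origin: centre of its underside.
- low_jar: Loose low glass jar with a pale grey lid, 73 mm across, 70 mm high; a bystander. Origin: centre of its underside.
- tall_jar: Loose glass jar with a grey lid, 73 mm across, 90 mm high; a bystander. Origin: centre of its underside.
Not all that is in view belongs to the job. There is more than one size of the cork_mat; the one meant has the size given above.

How it is judged:
By the outcome, as a careful person would: the job done as asked, in the order asked, and still so for the second after the job is handed in, with the robot touching nothing.
It also fails if it takes over 58 s, if anything falls off the work surface, if the arm or the gripper's body presses on something with over 40 N, if the wrist force passes 120 N, or if a joint passes its speed limit or range.

## Robot

A 6-joint arm with a two-finger parallel gripper is mounted at the origin on a cart in front of the work surface, level with it; the furniture and walls round the work are solid. World frame = base frame: x ahead of the robot, y to its left, z up, the work surface at z = 0. Lengths are in m, angles in rad, forces in N, time in s.
With the tool pointing down it reaches from about 0.375 to 0.9 m from the base axis. Payload 3.1 kg.
Tool frame: the origin (TCP) lies midway between the tips of the shut fingers; the grasp point (between the pads) lies 19 mm behind it (manip.grasp_offset is the distance from the TCP to the grasp point, in m); z points along the fingers, y is the line along which they close (so a half turn about z gives the same grasp; the last joint's range is limited). The gripper opens to 85 mm and grips with 20 to 120 N. Pads are 22 mm wide; open, the fingers measure 114 mm over their backs; the gripper's body (76 mm by 85 mm) begins 54 mm behind the grasp point. The pads swing forward as they close: fully open they stand 13 mm farther back than shut.
Start: joints at [0.957, 0.527, 1.433, -0, 1.181, -0.178], TCP at [0.264, 0.567, 0.231] pointing down, gripper open.
Joint ranges: [-3.08, 3.08], [-0.75, 2.2], [0.22, 2.44], [-1.43, 4.57], [0, 2.65], [-2.85, 2.85]. Speed limits (rad/s): [2.79, 2.79, 3.14, 3.14, 3.14, 3.14].

## Interface

Orientations are given as a unit quaternion [x, y, z, w].
In Python, from station import sensors, cams, order, manip gives the robot as it stands.
- The arm moves only by the tool move_arm, never from a script. Its argument "targets" is a list of rows, each an object of numbers: "dx", "dy", "dz": the shift along the world's x, y, z normalised to -1 to 1, where 1 is 25 mm; "rx", "ry", "rz": the turn, a rotation vector about the world's x, y, z normalised to -1 to 1, where 1 is 30 degrees. A call has exactly 10 rows; each row shifts and turns the commanded pose from where the row before left it; what a row does not reach is not made up. A row lasts 1/8 s, in which the tool goes at most 62.5 mm and 10.7 degrees, less where a joint would pass 70% of its speed; a pose out of reach is approached as far as the arm can. A call with a number of a shift or a turn outside -1 to 1 is refused whole. A call with a gripper value outside its range is refused whole. "claw" is the opening in per cent of the stroke, from 0 (shut) to 100 (fully open), set as the call begins (left out, the last holds). The fingers move at their own pace and stop on an object; "newtons" is the grip in N (left out, the last holds). Time passes only in rows, so rows that do not move let the fingers close, or fill a call up. It gives the time, the measured TCP pose, the force, the opening and the grip force at its end, in the units of the state.
- sensors.sense(): the state, without advancing time (a new reading comes with each control period).
- cams.snapshot(name): name is "scene" or "top"; returns the picture (420x560x3 uint8, red, green, blue); there is no depth.
- cams.camera_model(name): a dict with "fx", "fy", "cx", "cy" (pixels), "extrinsics" (4x4, takes a point from world to camera coordinates). Camera axes: x right, y down, z forward; pixel columns grow to the right and rows downward; lengths in m; the calibration is good to about 2 mm. A picture is of the moment at which its call begins. camera_model takes no time and is no camera call.
- order.sign_off(): hands the job in; it is judged then, once.
The state is a dict: "t": time; "q": joint angles; "qd": joint speeds; "tau": joint torques, N m; "tcp_pos": TCP position; "tool_rot": TCP orientation; "force": force on the tool from outside, world axes, zero at the start; "ft_torque": the same for the moment, N m; "finger_gap": opening from 0.0 (shut) to 1.0 (fully open); "gripper_force": force on a finger pad.
Only numpy, scipy, OpenCV 4.12 (cv2) and the standard library are available. Lean on these libraries where they do the work, as an engineer would, in place of code of your own. Each camera call takes 0.05 s, during which the arm holds its last target. There are 200 camera calls.

## Working session

There is one attempt and no reset: what is moved stays moved. The work goes in short steps, Python scripts to look and compute and a tool call to move; the robot and the scene stay as the last step left them, time stands still between calls to the robot, and variables do not carry over. Pictures are saved under pics/ and viewed, at most 11 in all, crops included, and the job is handed in when it is done.

Besides the shell and the picture viewer there is one more tool, called after "Emit:" as name(argument=value, ...) on one line, values as JSON. move_arm: Moves the arm, as the interface text tells. Scaled input: -1 to 1 covers 25 mm each way for a shift and 30 degrees each way for a turn. Its arguments: {"type":"object","properties":{"targets":{"type":"array"},"claw":{"type":"number"},"newtons":{"type":"number"}},"required":["targets"]}

```bash
ls; mkdir -p pics; python3 - <<'E'
from station import sensors,cams,manip
import cv2,numpy as np
a=cams.snapshot("scene");b=cams.snapshot("top")
cv2.imwrite("pics/scene0.png",a[...,::-1]);cv2.imwrite("pics/top0.png",b[...,::-1])
for n in("scene","top"):
    m=cams.camera_model(n);print(n,m["fx"],m["cx"],m["cy"],np.round(m["extrinsics"],4).tolist())
s=sensors.sense();print(s,manip.grasp_offset)
E
```

```text
pics
scene 472.1171842072562 273.57770617842345 209.21183719766356 [[0.7725, -0.6348, 0.0188, -0.1551], [-0.4626, -0.5828, -0.6681, 0.3752], [0.435, 0.5074, -0.7439, 1.0322], [0.0, 0.0, 0.0, 1.0]]
top 495.82009647102757 273.65014297470304 210.6051246536643 [[0.0168, -0.9998, -0.0046, 0.2179], [-0.9823, -0.0156, -0.1867, 0.4317], [0.1866, 0.0077, -0.9824, 1.0699], [0.0, 0.0, 0.0, 1.0]]
{'t': 0.1, 'q': array([ 9.56487783e-01,  5.28373147e-01,  1.43377344e+00, -2.12181592e-05,
        1.18141370e+00, -1.78476329e-01]), 'qd': array([ 1.60986141e-03, -2.62465624e-03, -3.63836922e-03, -6.62048449e-05,
        3.64517539e-04, -6.32350479e-04]), 'tau': array([-3.16051119e-04, -4.43304169e+01, -1.78586179e+01, -2.67310652e-04,
        3.94256655e-03,  5.70694169e-06]), 'tcp_pos': array([0.26343925, 0.56605312, 0.23043175]), 'tool_rot': array([ 2.16191439e-01,  9.76350497e-01, -9.11317787e-04, -3.70793905e-04]), 'force': array([0.3647633 , 0.66289831, 1.27680467]), 'ft_torque': array([-0.02866169, -0.06641464,  0.00135731]), 'gripper_force': 0.0, 'finger_gap': 0.9979818773562769} 0.0187
```

View pics/scene0.png

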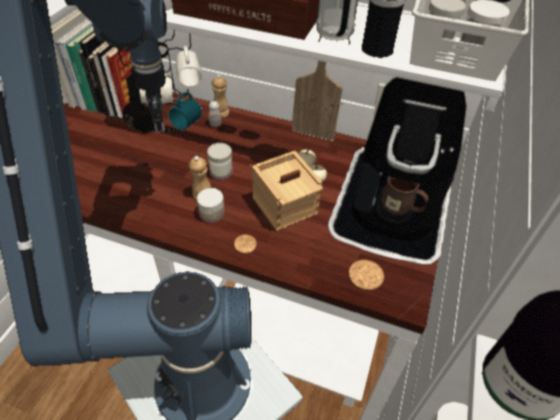

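View pics/top0.png

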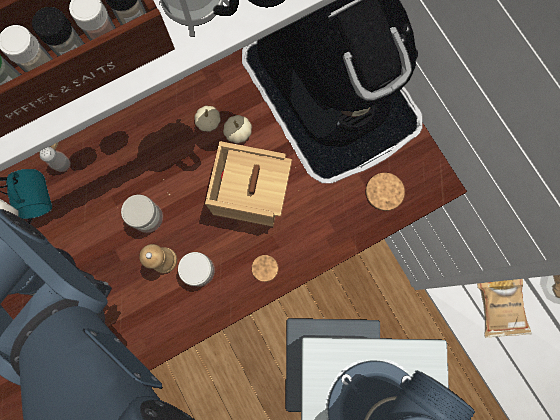

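The scene shows the box at scene (287,190) and top (250,183), with the handle at top (253,180). A dark gap along the lid's left edge in the top view suggests that the front (-x) faces image right. The mats are at top (265,268), small, and (385,191), larger. Next I'll take close crops for measuring.

```bash
cat > h.py <<'E'
import numpy as np,cv2
from station import sensors,cams,manip
def ray(n,u,v):
    m=cams.camera_model(n);E=np.array(m["extrinsics"]);R=E[:3,:3];t=E[:3,3]
    d=R.T@np.array([(u-m["cx"])/m["fx"],(v-m["cy"])/m["fy"],1.]);return -R.T@t,d
def at(n,u,v,z):
    c,d=ray(n,u,v);return c+d*(z-c[2])/d[2]
def pix(n,p):
    m=cams.camera_model(n);E=np.array(m["extrinsics"]);q=E[:3,:3]@p+E[:3,3]
    return np.array([m["fx"]*q[0]/q[2]+m["cx"],m["fy"]*q[1]/q[2]+m["cy"]])
def crop(img,x0,y0,w,h,k,fn):
    cv2.imwrite(fn,cv2.resize(img[y0:y0+h,x0:x0+w,::-1],None,fx=k,fy=k,interpolation=cv2.INTER_CUBIC))
E
python3 - <<'E'
from h import *
i=cv2.imread("pics/top0.png")[...,::-1]
crop(i,190,130,120,110,5,"pics/c1.png")
for n,P in(("small",[(251,268),(279,268),(265,255),(265,281)]),("big",[(366,191),(405,191),(385,173),(385,210)])):
    q=[at("top",*p,.008) for p in P];print(n,np.linalg.norm(q[0]-q[1]),np.linalg.norm(q[2]-q[3]),np.mean(q,0))
E
```

```text
small 0.06327132322354496 0.05851249397206033 [0.30219632 0.2425563  0.008     ]
big 0.0905392524408869 0.08823272198127415 [ 0.48448015 -0.03330547  0.008     ]
```

View pics/c1.png

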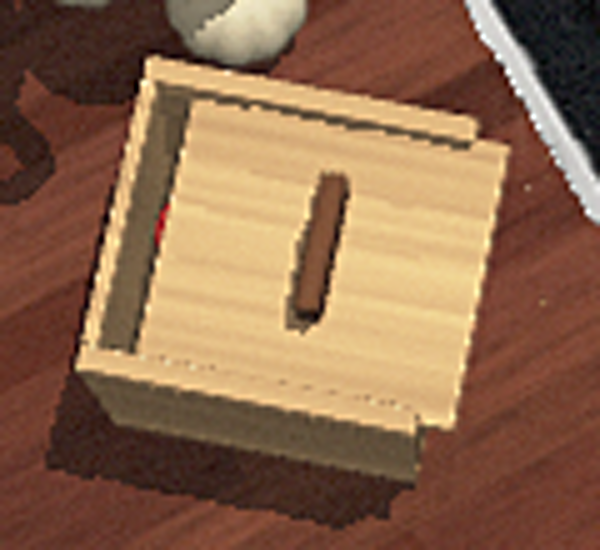

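The top crop shows the rear wall at left and the lid protruding at right. The dark handle bar runs from crop (335,177) to (308,318). Red cap is visible in the rear compartment at crop (163,227). The larger mat measures 90 mm, so it is the one meant.

Could be confused: mats (265,268) at about 61 mm and (385,191) at 90 mm, and I choose the latter. For jars, only the red cap in the rear compartment fits. The low and tall jars at (195,269) and (141,213) and the mill at (156,258) are bystanders.

```bash
cat > m.py <<'E'
from h import *
C=lambda u,v,z:at("top",(u+.5)/5-.5+190,(v+.5)/5-.5+130,z)
B=[C(150,57,.132),C(477,118,.132),C(418,412,.132),C(78,366,.132)]
L=[C(190,99,.124),C(508,147,.124),C(455,428,.124)]
H=[C(335,175,.148),C(310,319,.148)]
for n,a in(("B",B),("L",L),("H",H)):print(n,np.round(a,4).tolist())
print("box edge lens",[round(float(np.linalg.norm(B[i]-B[(i+1)%4])),4) for i in range(4)])
for n,d in(("Bside",B[0]-B[1]),("Lfront",L[1]-L[2]),("Hbar",H[0]-H[1]),("Bback",B[0]-B[3]),("Lside",L[0]-L[1])):print(n,np.degrees(np.arctan2(d[1],d[0])))
print("boxc",np.mean(B,0),"handle",np.mean(H,0))
E
python3 m.py; python3 - <<'E'
from h import *
i=cv2.imread("pics/scene0.png")[...,::-1]
crop(i,230,130,130,110,5,"pics/c2.png")
E
```

```text
B [[0.5587, 0.3409, 0.132], [0.534, 0.2025, 0.132], [0.4079, 0.2251, 0.132], [0.425, 0.3657, 0.132]]
L [[0.543, 0.3242, 0.124], [0.5239, 0.1891, 0.124], [0.403, 0.2098, 0.124]]
H [[0.5036, 0.2608, 0.148], [0.4428, 0.2696, 0.148]]
box edge lens [0.1406, 0.128, 0.1416, 0.1359]
Bside 79.88488757951235
Lfront -9.69930720634725
Hbar -8.19473960326463
Bback -10.492507920744261
Lside 81.96579768978879
boxc [0.48139285 0.28354276 0.132     ] handle [0.47320154 0.26522263 0.148     ]
```

View pics/c2.png

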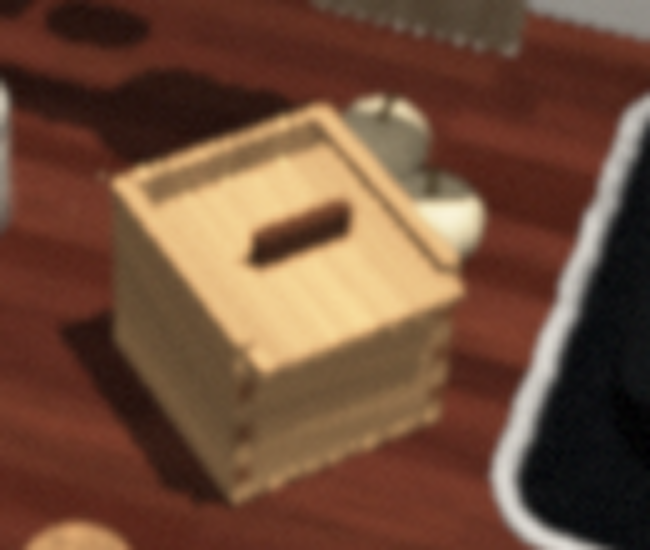

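```bash
python3 - <<'E'
from h import *
D=lambda u,v,z:at("scene",(u+.5)/5-.5+230,(v+.5)/5-.5+130,z)
print("handle",D(304,224,.146)); print("corners",D(323,104,.132),D(116,183,.132),D(248,352,.132))
for p in((326,182),(300,160),(420,140),(395,228),(335,262),(465,190)):print(p,at("top",*p,0))
for p in((366,275),):print("mat scene",at("scene",*p,.008))
E
```

```text
handle [0.47092523 0.26229277 0.146     ]
corners [0.55394214 0.34096053 0.132     ] [0.42078556 0.36185631 0.132     ] [0.39614291 0.2188483  0.132     ]
(326, 182) [0.50631327 0.10343053 0.        ]
(300, 160) [0.55903837 0.16487778 0.        ]
(420, 140) [ 6.13001094e-01 -1.21078467e-01 -2.22044605e-16]
(395, 228) [ 0.39954714 -0.05536341  0.        ]
(335, 262) [0.31894705 0.08347496 0.        ]
(465, 190) [ 0.49212881 -0.22152292  0.        ]
mat scene [ 0.47894777 -0.03629605  0.008     ]
```

Emit:
move_arm(targets=[{"dx": 0.7, "dy": -1, "dz": 0, "rz": 0.2}, {"dx": 0.7, "dy": -1, "dz": 0, "rz": 0.2}, {"dx": 0.7, "dy": -1, "dz": 0, "rz": 0.1}, {"dx": 0.7, "dy": -1}, {"dx": 0.7, "dy": -1}, {"dx": 0.7, "dy": -1}, {"dx": 0.7, "dy": -1}, {"dx": 0.7, "dy": -1}, {"dx": 0.7, "dy": -1}, {"dx": 0.7, "dy": -1}], claw=55, newtons=40)

```text
schema error: expected keys dx, dy, dz, rx, ry, rz
```

Emit:
move_arm(targets=[{"dx": 0.7, "dy": -1, "dz": 0, "rx": 0, "ry": 0, "rz": 0.2}, {"dx": 0.7, "dy": -1, "dz": 0, "rx": 0, "ry": 0, "rz": 0.2}, {"dx": 0.7, "dy": -1, "dz": 0, "rx": 0, "ry": 0, "rz": 0.12}, {"dx": 0.7, "dy": -1, "dz": 0, "rx": 0, "ry": 0, "rz": 0}, {"dx": 0.7, "dy": -1, "dz": 0, "rx": 0, "ry": 0, "rz": 0}, {"dx": 0.7, "dy": -1, "dz": 0, "rx": 0, "ry": 0, "rz": 0}, {"dx": 0.7, "dy": -1, "dz": 0, "rx": 0, "ry": 0, "rz": 0}, {"dx": 0.7, "dy": -1, "dz": 0, "rx": 0, "ry": 0, "rz": 0}, {"dx": 0.7, "dy": -1, "dz": 0, "rx": 0, "ry": 0, "rz": 0}, {"dx": 0.7, "dy": -1, "dz": 0, "rx": 0, "ry": 0, "rz": 0}], claw=55, newtons=40)

```text
t: 1.35
tcp_pos: [0.439, 0.3156, 0.2309]
tool_rot: [0.082, 0.997, -0.0, -0.0]
force: [-0.1, -0.5, -0.9]
finger_gap: 0.549
gripper_force: 0.0
```

Emit:
move_arm(targets=[{"dx": 0.68, "dy": -1, "dz": 0, "rx": 0, "ry": 0, "rz": 0}, {"dx": 0.68, "dy": -1, "dz": 0, "rx": 0, "ry": 0, "rz": 0}, {"dx": 0, "dy": -0.06, "dz": -0.8, "rx": 0, "ry": 0, "rz": 0}, {"dx": 0, "dy": 0, "dz": -0.8, "rx": 0, "ry": 0, "rz": 0}, {"dx": 0, "dy": 0, "dz": -0.8, "rx": 0, "ry": 0, "rz": 0}, {"dx": 0, "dy": 0, "dz": -0.4, "rx": 0, "ry": 0, "rz": 0}, {"dx": 0, "dy": 0, "dz": 0, "rx": 0, "ry": 0, "rz": 0}, {"dx": 0, "dy": 0, "dz": 0, "rx": 0, "ry": 0, "rz": 0}, {"dx": 0, "dy": 0, "dz": 0, "rx": 0, "ry": 0, "rz": 0}, {"dx": 0, "dy": 0, "dz": 0, "rx": 0, "ry": 0, "rz": 0}])

```text
t: 2.6
tcp_pos: [0.4731, 0.2652, 0.1619]
tool_rot: [0.082, 0.997, 0.0, 0.001]
force: [0.1, -0.3, -0.4]
finger_gap: 0.551
gripper_force: 0.0
```

```bash
python3 - <<'E'
from h import *
a=cams.snapshot("scene");b=cams.snapshot("top")
k=lambda i,x,y:cv2.resize(i[y:y+130,x:x+130,::-1],None,fx=3,fy=3,interpolation=cv2.INTER_CUBIC)
cv2.imwrite("pics/c3.png",np.hstack([k(a,230,110),k(b,190,120)]))
E
```

```text
(no output)
```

View pics/c3.png

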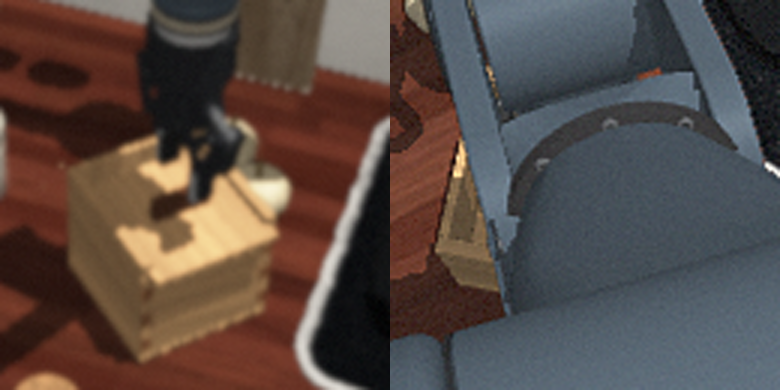

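In the scene half, the fingers stand either side of the bar, at crop (165,165) and (200,195). The arm hides the box in the top view. I'll go down and grip.

Emit:
move_arm(targets=[{"dx": 0, "dy": 0, "dz": -0.5, "rx": 0, "ry": 0, "rz": 0}, {"dx": 0, "dy": 0, "dz": -0.5, "rx": 0, "ry": 0, "rz": 0}, {"dx": 0, "dy": 0, "dz": -0.36, "rx": 0, "ry": 0, "rz": 0}, {"dx": 0, "dy": 0, "dz": 0, "rx": 0, "ry": 0, "rz": 0}, {"dx": 0, "dy": 0, "dz": 0, "rx": 0, "ry": 0, "rz": 0}, {"dx": 0, "dy": 0, "dz": 0, "rx": 0, "ry": 0, "rz": 0}, {"dx": 0, "dy": 0, "dz": 0, "rx": 0, "ry": 0, "rz": 0}, {"dx": 0, "dy": 0, "dz": 0, "rx": 0, "ry": 0, "rz": 0}, {"dx": 0, "dy": 0, "dz": 0, "rx": 0, "ry": 0, "rz": 0}, {"dx": 0, "dy": 0, "dz": 0, "rx": 0, "ry": 0, "rz": 0}])

```text
t: 3.95
tcp_pos: [0.4728, 0.2651, 0.1274]
tool_rot: [0.082, 0.997, 0.0, 0.0]
force: [0.0, 0.1, -0.5]
finger_gap: 0.547
gripper_force: 0.0
```

Emit:
move_arm(targets=[{"dx": 0, "dy": 0, "dz": 0, "rx": 0, "ry": 0, "rz": 0}, {"dx": 0, "dy": 0, "dz": 0, "rx": 0, "ry": 0, "rz": 0}, {"dx": 0, "dy": 0, "dz": 0, "rx": 0, "ry": 0, "rz": 0}, {"dx": 0, "dy": 0, "dz": 0, "rx": 0, "ry": 0, "rz": 0}, {"dx": 0, "dy": 0, "dz": 0, "rx": 0, "ry": 0, "rz": 0}, {"dx": 0, "dy": 0, "dz": 0, "rx": 0, "ry": 0, "rz": 0}, {"dx": 0, "dy": 0, "dz": 0, "rx": 0, "ry": 0, "rz": 0}, {"dx": 0, "dy": 0, "dz": 0, "rx": 0, "ry": 0, "rz": 0}, {"dx": 0, "dy": 0, "dz": 0, "rx": 0, "ry": 0, "rz": 0}, {"dx": 0, "dy": 0, "dz": 0, "rx": 0, "ry": 0, "rz": 0}], claw=0, newtons=40)

```text
t: 5.2
tcp_pos: [0.473, 0.2652, 0.1275]
tool_rot: [0.082, 0.997, 0.0, 0.0]
force: [-0.3, 0.1, 3.5]
finger_gap: 0.132
gripper_force: 40.6
```

Emit:
move_arm(targets=[{"dx": -0.02, "dy": -0.12, "dz": 0, "rx": 0, "ry": 0, "rz": 0}, {"dx": -0.04, "dy": -0.24, "dz": 0, "rx": 0, "ry": 0, "rz": 0}, {"dx": -0.04, "dy": -0.24, "dz": 0, "rx": 0, "ry": 0, "rz": 0}, {"dx": -0.04, "dy": -0.24, "dz": 0, "rx": 0, "ry": 0, "rz": 0}, {"dx": -0.04, "dy": -0.24, "dz": 0, "rx": 0, "ry": 0, "rz": 0}, {"dx": -0.04, "dy": -0.24, "dz": 0, "rx": 0, "ry": 0, "rz": 0}, {"dx": -0.04, "dy": -0.24, "dz": 0, "rx": 0, "ry": 0, "rz": 0}, {"dx": -0.04, "dy": -0.24, "dz": 0, "rx": 0, "ry": 0, "rz": 0}, {"dx": -0.04, "dy": -0.24, "dz": 0, "rx": 0, "ry": 0, "rz": 0}, {"dx": -0.04, "dy": -0.24, "dz": 0, "rx": 0, "ry": 0, "rz": 0}])

```text
t: 6.45
tcp_pos: [0.4634, 0.2078, 0.1275]
tool_rot: [0.082, 0.997, 0.0, 0.0]
force: [1.9, 3.2, 4.0]
finger_gap: 0.132
gripper_force: 40.7
```

Emit:
move_arm(targets=[{"dx": -0.055, "dy": -0.33, "dz": 0, "rx": 0, "ry": 0, "rz": 0}, {"dx": -0.055, "dy": -0.33, "dz": 0, "rx": 0, "ry": 0, "rz": 0}, {"dx": -0.055, "dy": -0.33, "dz": 0, "rx": 0, "ry": 0, "rz": 0}, {"dx": -0.055, "dy": -0.33, "dz": 0, "rx": 0, "ry": 0, "rz": 0}, {"dx": -0.055, "dy": -0.33, "dz": 0, "rx": 0, "ry": 0, "rz": 0}, {"dx": -0.055, "dy": -0.33, "dz": 0, "rx": 0, "ry": 0, "rz": 0}, {"dx": -0.055, "dy": -0.33, "dz": 0, "rx": 0, "ry": 0, "rz": 0}, {"dx": -0.055, "dy": -0.33, "dz": 0, "rx": 0, "ry": 0, "rz": 0}, {"dx": -0.055, "dy": -0.33, "dz": 0, "rx": 0, "ry": 0, "rz": 0}, {"dx": -0.055, "dy": -0.33, "dz": 0, "rx": 0, "ry": 0, "rz": 0}])

```text
t: 7.7
tcp_pos: [0.4489, 0.1248, 0.1269]
tool_rot: [0.082, 0.997, -0.0, -0.001]
force: [-0.3, -0.7, -1.7]
finger_gap: 0.129
gripper_force: 39.8
```

```bash
python3 - <<'E'
from h import *
a=cams.snapshot("scene");b=cams.snapshot("top")
k=lambda i,x,y:cv2.resize(i[y:y+190,x:x+190,::-1],None,fx=2,fy=2,interpolation=cv2.INTER_CUBIC)
cv2.imwrite("pics/c4.png",np.hstack([k(a,220,110),k(b,190,120)]))
E
```

```text
(no output)
```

View pics/c4.png

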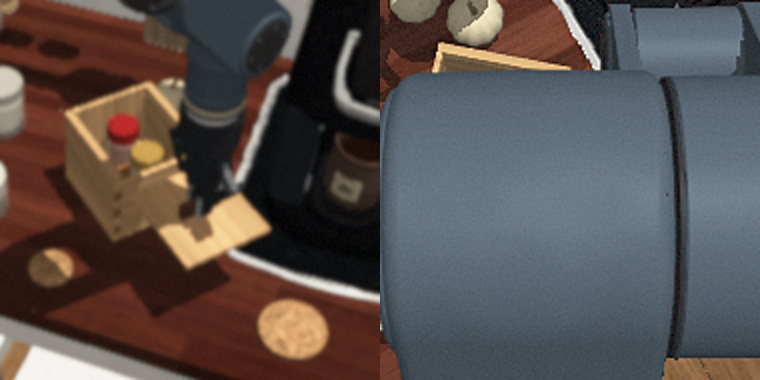

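The red jar (red cap at crop (123,128)) is visible in the rear compartment, the yellow one is in front, and the lid hangs free of the box at crop (215,235). I'll shift the lid clear of the sink and lower it.

Emit:
move_arm(targets=[{"dx": -0.5, "dy": -0.25, "dz": 0, "rx": 0, "ry": 0, "rz": 0}, {"dx": -0.5, "dy": -0.25, "dz": 0, "rx": 0, "ry": 0, "rz": 0}, {"dx": 0, "dy": 0, "dz": -0.6, "rx": 0, "ry": 0, "rz": 0}, {"dx": 0, "dy": 0, "dz": -0.8, "rx": 0, "ry": 0, "rz": 0}, {"dx": 0, "dy": 0, "dz": -0.8, "rx": 0, "ry": 0, "rz": 0}, {"dx": 0, "dy": 0, "dz": -0.8, "rx": 0, "ry": 0, "rz": 0}, {"dx": 0, "dy": 0, "dz": -0.7, "rx": 0, "ry": 0, "rz": 0}, {"dx": 0, "dy": 0, "dz": -0.4, "rx": 0, "ry": 0, "rz": 0}, {"dx": 0, "dy": 0, "dz": -0.1, "rx": 0, "ry": 0, "rz": 0}, {"dx": 0, "dy": 0, "dz": 0, "rx": 0, "ry": 0, "rz": 0}])

```text
t: 9.05
tcp_pos: [0.4245, 0.1131, 0.0226]
tool_rot: [0.082, 0.997, 0.0, 0.0]
force: [0.6, -0.5, -1.2]
finger_gap: 0.129
gripper_force: 39.9
```

Emit:
move_arm(targets=[{"dx": 0, "dy": 0, "dz": -0.08, "rx": 0, "ry": 0, "rz": 0}, {"dx": 0, "dy": 0, "dz": -0.08, "rx": 0, "ry": 0, "rz": 0}, {"dx": 0, "dy": 0, "dz": -0.08, "rx": 0, "ry": 0, "rz": 0}, {"dx": 0, "dy": 0, "dz": -0.04, "rx": 0, "ry": 0, "rz": 0}, {"dx": 0, "dy": 0, "dz": -0.04, "rx": 0, "ry": 0, "rz": 0}, {"dx": 0, "dy": 0, "dz": 0, "rx": 0, "ry": 0, "rz": 0}, {"dx": 0, "dy": 0, "dz": 0, "rx": 0, "ry": 0, "rz": 0}, {"dx": 0, "dy": 0, "dz": 0, "rx": 0, "ry": 0, "rz": 0}, {"dx": 0, "dy": 0, "dz": 0, "rx": 0, "ry": 0, "rz": 0}, {"dx": 0, "dy": 0, "dz": 0, "rx": 0, "ry": 0, "rz": 0}])

```text
t: 10.3
tcp_pos: [0.4245, 0.1131, 0.0143]
tool_rot: [0.082, 0.997, -0.0, 0.0]
force: [-0.0, 0.9, -1.4]
finger_gap: 0.132
gripper_force: 39.9
```

Emit:
move_arm(targets=[{"dx": 0, "dy": 0, "dz": -0.04, "rx": 0, "ry": 0, "rz": 0}, {"dx": 0, "dy": 0, "dz": -0.04, "rx": 0, "ry": 0, "rz": 0}, {"dx": 0, "dy": 0, "dz": -0.04, "rx": 0, "ry": 0, "rz": 0}, {"dx": 0, "dy": 0, "dz": -0.02, "rx": 0, "ry": 0, "rz": 0}, {"dx": 0, "dy": 0, "dz": 0, "rx": 0, "ry": 0, "rz": 0}, {"dx": 0, "dy": 0, "dz": 0, "rx": 0, "ry": 0, "rz": 0}, {"dx": 0, "dy": 0, "dz": 0, "rx": 0, "ry": 0, "rz": 0}, {"dx": 0, "dy": 0, "dz": 0, "rx": 0, "ry": 0, "rz": 0}, {"dx": 0, "dy": 0, "dz": 0, "rx": 0, "ry": 0, "rz": 0}, {"dx": 0, "dy": 0, "dz": 0, "rx": 0, "ry": 0, "rz": 0}])

```text
t: 11.55
tcp_pos: [0.4245, 0.1131, 0.0115]
tool_rot: [0.082, 0.997, 0.0, 0.0]
force: [-0.6, 0.7, 7.4]
finger_gap: 0.131
gripper_force: 41.1
```

Contact at 7 N. Release and rise.

Emit:
move_arm(targets=[{"dx": 0, "dy": 0, "dz": 0, "rx": 0, "ry": 0, "rz": 0}, {"dx": 0, "dy": 0, "dz": 0, "rx": 0, "ry": 0, "rz": 0}, {"dx": 0, "dy": 0, "dz": 0, "rx": 0, "ry": 0, "rz": 0}, {"dx": 0, "dy": 0, "dz": 0, "rx": 0, "ry": 0, "rz": 0}, {"dx": 0, "dy": 0, "dz": 0.1, "rx": 0, "ry": 0, "rz": 0}, {"dx": 0, "dy": 0, "dz": 0.4, "rx": 0, "ry": 0, "rz": 0}, {"dx": 0, "dy": 0, "dz": 0.9, "rx": 0, "ry": 0, "rz": 0}, {"dx": 0, "dy": 0, "dz": 0.9, "rx": 0, "ry": 0, "rz": 0}, {"dx": 0, "dy": 0, "dz": 0.9, "rx": 0, "ry": 0, "rz": 0}, {"dx": 0, "dy": 0, "dz": 0.9, "rx": 0, "ry": 0, "rz": 0}], claw=60)

```text
t: 12.8
tcp_pos: [0.4243, 0.1131, 0.1147]
tool_rot: [0.082, 0.997, 0.0, 0.0]
force: [0.6, 0.5, 0.6]
finger_gap: 0.598
gripper_force: 0.0
```

Emit:
move_arm(targets=[{"dx": -0.8, "dy": 0, "dz": 0.9, "rx": 0, "ry": 0, "rz": -0.3}, {"dx": -0.8, "dy": -0.8, "dz": 0.9, "rx": 0, "ry": 0, "rz": -0.3}, {"dx": 0, "dy": -0.8, "dz": 0.9, "rx": 0, "ry": 0, "rz": -0.3}, {"dx": 0, "dy": -0.8, "dz": 0.9, "rx": 0, "ry": 0, "rz": -0.3}, {"dx": 0, "dy": -0.8, "dz": 0.6, "rx": 0, "ry": 0, "rz": -0.3}, {"dx": 0, "dy": -0.8, "dz": 0, "rx": 0, "ry": 0, "rz": -0.3}, {"dx": 0, "dy": -0.8, "dz": 0, "rx": 0, "ry": 0, "rz": -0.3}, {"dx": 0, "dy": -0.8, "dz": 0, "rx": 0, "ry": 0, "rz": -0.3}, {"dx": 0, "dy": -0.8, "dz": 0, "rx": 0, "ry": 0, "rz": -0.3}, {"dx": 0, "dy": 0, "dz": 0, "rx": 0, "ry": 0, "rz": -0.3}])

```text
t: 14.05
tcp_pos: [0.3845, -0.048, 0.2189]
tool_rot: [0.765, 0.644, 0.0, 0.001]
force: [-0.6, 0.4, 0.1]
finger_gap: 0.604
gripper_force: 0.0
```

```bash
python3 - <<'E'
from h import *
a=cams.snapshot("scene");b=cams.snapshot("top")
print(sensors.sense()["q"])
k=lambda i,x,y:cv2.resize(i[y:y+200,x:x+200,::-1],None,fx=2,fy=2,interpolation=cv2.INTER_CUBIC)
k3=lambda i,x,y:cv2.resize(i[y:y+100,x:x+100,::-1],None,fx=4,fy=4,interpolation=cv2.INTER_CUBIC)
cv2.imwrite("pics/c5.png",np.hstack([k(a,220,110),k3(b,195,125)]))
cv2.imwrite("pics/top5.png",b[...,::-1])
E
```

```text
[-4.12895796e-01  2.27925776e-01  2.00803248e+00  2.72071970e-05
  9.05336185e-01 -2.48644330e-01]
```

View pics/c5.png

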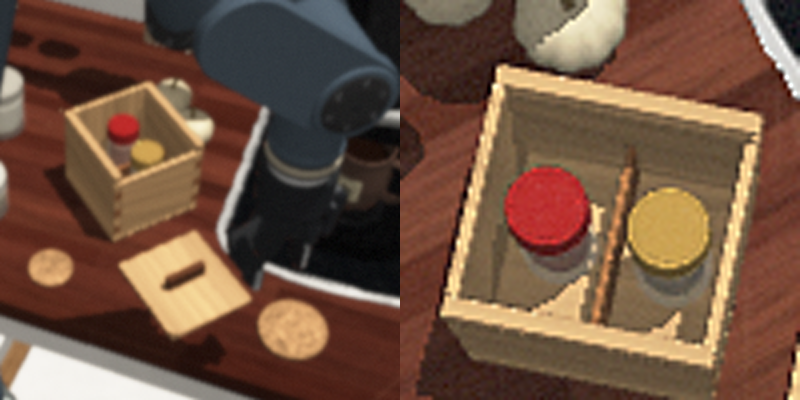

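The lid lies flat, handle up, at scene crop (185,280), clear of the mat and sink. Red cap centre is at top crop (147,207), in the rear compartment.

```bash
python3 - <<'E'
from h import *
C=lambda u,v,z:at("top",(u+.5)/4-.5+195,(v+.5)/4-.5+125,z)
B=[C(99,67,.132),C(363,117,.132),C(313,364,.132),C(43,312,.132)]
print(np.round(B,4),"c",np.mean(B,0)); d=B[0]-B[1];print(np.degrees(np.arctan2(d[1],d[0])))
print("red top",C(147,207,.108)); S=lambda u,v,z:at("scene",(u+.5)/2-.5+220,(v+.5)/2-.5+110,z)
print("red scene",S(123,124,.108),"mat",S(293,330,.008))
b=cv2.imread("pics/top5.png");h=cv2.cvtColor(b,cv2.COLOR_BGR2HSV)
m=((h[...,0]<6)|(h[...,0]>174))&(h[...,1]>190)&(h[...,2]>130);ys,xs=np.nonzero(m[150:200,210:250]);print(len(xs),210+(xs.min()+xs.max())/2,150+ys.min(),150+ys.max())
print("red auto",at("top",210+(xs.min()+xs.max())/2,150+(ys.min()+ys.max())/2,.104))
E
```

```text
[[0.5578 0.3413 0.132 ]
 [0.5325 0.2017 0.132 ]
 [0.4004 0.2257 0.132 ]
 [0.4254 0.3653 0.132 ]] c [0.47901896 0.28350063 0.132     ]
79.7239458860216
red top [0.48828718 0.31583516 0.108     ]
red scene [0.48495991 0.31519798 0.108     ] mat [ 0.48002068 -0.03616919  0.008     ]
188 231.5 167 185
red auto [0.49016325 0.31598258 0.104     ]
```

Emit:
move_arm(targets=[{"dx": 0.3, "dy": 0.97, "dz": 0, "rx": 0, "ry": 0, "rz": 0}, {"dx": 0.3, "dy": 0.97, "dz": 0, "rx": 0, "ry": 0, "rz": 0}, {"dx": 0.3, "dy": 0.97, "dz": 0, "rx": 0, "ry": 0, "rz": 0}, {"dx": 0.3, "dy": 0.97, "dz": 0, "rx": 0, "ry": 0, "rz": 0}, {"dx": 0.3, "dy": 0.97, "dz": 0, "rx": 0, "ry": 0, "rz": 0}, {"dx": 0.3, "dy": 0.97, "dz": 0, "rx": 0, "ry": 0, "rz": 0}, {"dx": 0.3, "dy": 0.97, "dz": 0, "rx": 0, "ry": 0, "rz": 0}, {"dx": 0.3, "dy": 0.97, "dz": 0, "rx": 0, "ry": 0, "rz": 0}, {"dx": 0.3, "dy": 0.97, "dz": 0, "rx": 0, "ry": 0, "rz": 0}, {"dx": 0.3, "dy": 0.97, "dz": 0, "rx": 0, "ry": 0, "rz": 0}], claw=74)

```text
t: 15.4
tcp_pos: [0.4591, 0.1967, 0.2186]
tool_rot: [0.761, 0.648, -0.0, -0.0]
force: [0.8, -0.2, -0.0]
finger_gap: 0.742
gripper_force: 0.0
```

Emit:
move_arm(targets=[{"dx": 0.28, "dy": 0.97, "dz": 0, "rx": 0, "ry": 0, "rz": 0}, {"dx": 0.28, "dy": 0.97, "dz": 0, "rx": 0, "ry": 0, "rz": 0}, {"dx": 0.28, "dy": 0.97, "dz": 0, "rx": 0, "ry": 0, "rz": 0}, {"dx": 0.28, "dy": 0.97, "dz": 0, "rx": 0, "ry": 0, "rz": 0}, {"dx": 0, "dy": 0.96, "dz": 0, "rx": 0, "ry": 0, "rz": 0}, {"dx": 0, "dy": 0, "dz": -0.5, "rx": 0, "ry": 0, "rz": 0}, {"dx": 0, "dy": 0, "dz": -0.8, "rx": 0, "ry": 0, "rz": 0}, {"dx": 0, "dy": 0, "dz": -0.8, "rx": 0, "ry": 0, "rz": 0}, {"dx": 0, "dy": 0, "dz": 0, "rx": 0, "ry": 0, "rz": 0}, {"dx": 0, "dy": 0, "dz": 0, "rx": 0, "ry": 0, "rz": 0}])

```text
t: 16.65
tcp_pos: [0.4876, 0.3161, 0.1661]
tool_rot: [0.762, 0.647, -0.0, 0.0]
force: [0.5, 0.1, -0.5]
finger_gap: 0.739
gripper_force: 0.0
```

```bash
python3 - <<'E'
from h import *
a=cams.snapshot("scene");b=cams.snapshot("top")
k=lambda i,x,y,w:cv2.resize(i[y:y+w,x:x+w,::-1],(400,400),interpolation=cv2.INTER_CUBIC)
cv2.imwrite("pics/c6.png",np.hstack([k(a,230,100,120),k(b,170,100,160)]))
E
```

```text
(no output)
```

View pics/c6.png

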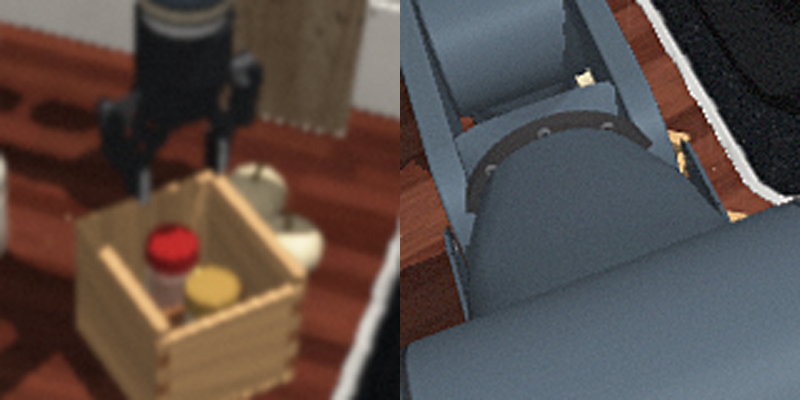

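Fingertips at crop (145,190) and (222,165) are above the rear compartment, on either side of the red cap (172,245). I'll descend in two stages.

Emit:
move_arm(targets=[{"dx": 0, "dy": 0, "dz": -0.5, "rx": 0, "ry": 0, "rz": 0}, {"dx": 0, "dy": 0, "dz": -0.4, "rx": 0, "ry": 0, "rz": 0}, {"dx": 0, "dy": 0, "dz": -0.3, "rx": 0, "ry": 0, "rz": 0}, {"dx": 0, "dy": 0, "dz": -0.2, "rx": 0, "ry": 0, "rz": 0}, {"dx": 0, "dy": 0, "dz": -0.2, "rx": 0, "ry": 0, "rz": 0}, {"dx": 0, "dy": 0, "dz": -0.2, "rx": 0, "ry": 0, "rz": 0}, {"dx": 0, "dy": 0, "dz": -0.2, "rx": 0, "ry": 0, "rz": 0}, {"dx": 0, "dy": 0, "dz": -0.2, "rx": 0, "ry": 0, "rz": 0}, {"dx": 0, "dy": 0, "dz": -0.2, "rx": 0, "ry": 0, "rz": 0}, {"dx": 0, "dy": 0, "dz": 0, "rx": 0, "ry": 0, "rz": 0}])

```text
t: 18.0
tcp_pos: [0.4872, 0.3164, 0.1053]
tool_rot: [0.763, 0.647, -0.0, -0.0]
force: [-0.7, -0.2, 0.3]
finger_gap: 0.739
gripper_force: 0.0
```

Emit:
move_arm(targets=[{"dx": 0, "dy": 0, "dz": -0.2, "rx": 0, "ry": 0, "rz": 0}, {"dx": 0, "dy": 0, "dz": -0.2, "rx": 0, "ry": 0, "rz": 0}, {"dx": 0, "dy": 0, "dz": -0.2, "rx": 0, "ry": 0, "rz": 0}, {"dx": 0, "dy": 0, "dz": -0.2, "rx": 0, "ry": 0, "rz": 0}, {"dx": 0, "dy": 0, "dz": -0.2, "rx": 0, "ry": 0, "rz": 0}, {"dx": 0, "dy": 0, "dz": -0.2, "rx": 0, "ry": 0, "rz": 0}, {"dx": 0, "dy": 0, "dz": -0.1, "rx": 0, "ry": 0, "rz": 0}, {"dx": 0, "dy": 0, "dz": 0, "rx": 0, "ry": 0, "rz": 0}, {"dx": 0, "dy": 0, "dz": 0, "rx": 0, "ry": 0, "rz": 0}, {"dx": 0, "dy": 0, "dz": 0, "rx": 0, "ry": 0, "rz": 0}])

```text
t: 19.25
tcp_pos: [0.4885, 0.3168, 0.0823]
tool_rot: [0.762, 0.647, 0.003, 0.002]
force: [-19.8, -9.2, 54.7]
finger_gap: 0.74
gripper_force: 28.0
```

Contact of 55 N: the wide finger knuckles probably touch the side-wall rim. I'll back off at once; the tips are already beside the cap, so I can grip higher up.

Emit:
move_arm(targets=[{"dx": 0, "dy": 0, "dz": 0.5, "rx": 0, "ry": 0, "rz": 0}, {"dx": 0, "dy": 0, "dz": 0.2, "rx": 0, "ry": 0, "rz": 0}, {"dx": 0, "dy": 0, "dz": 0, "rx": 0, "ry": 0, "rz": 0}, {"dx": 0, "dy": 0, "dz": 0, "rx": 0, "ry": 0, "rz": 0}, {"dx": 0, "dy": 0, "dz": 0, "rx": 0, "ry": 0, "rz": 0}, {"dx": 0, "dy": 0, "dz": 0, "rx": 0, "ry": 0, "rz": 0}, {"dx": 0, "dy": 0, "dz": 0, "rx": 0, "ry": 0, "rz": 0}, {"dx": 0, "dy": 0, "dz": 0, "rx": 0, "ry": 0, "rz": 0}, {"dx": 0, "dy": 0, "dz": 0, "rx": 0, "ry": 0, "rz": 0}, {"dx": 0, "dy": 0, "dz": 0, "rx": 0, "ry": 0, "rz": 0}])

```text
t: 20.5
tcp_pos: [0.4876, 0.3166, 0.0909]
tool_rot: [0.762, 0.647, 0.0, 0.0]
force: [0.5, 0.6, 0.4]
finger_gap: 0.736
gripper_force: 0.0
```

```bash
python3 - <<'E'
from h import *
a=cams.snapshot("scene")
print(sensors.sense()["ft_torque"],pix("scene",np.array([.4875,.316,.09])))
cv2.imwrite("pics/c7.png",cv2.resize(a[110:230,230:350,::-1],(600,600),interpolation=cv2.INTER_CUBIC))
E
```

```text
[-0.02781241  0.00233883  0.01587839] [281.5579167  175.83181092]
```

View pics/c7.png

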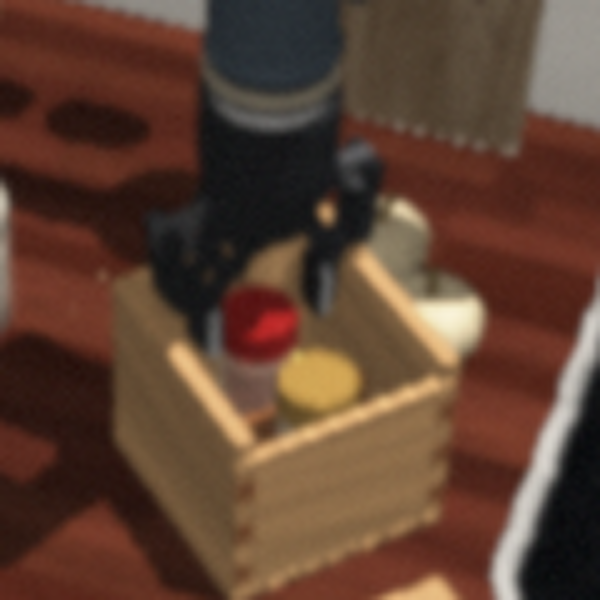

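The left finger (210,345) and right finger (325,305) stand either side of the red cap (260,325), with free clearance now. I'll lower 5 mm (to just above where contact began) and close.

Emit:
move_arm(targets=[{"dx": 0, "dy": 0, "dz": -0.1, "rx": 0, "ry": 0, "rz": 0}, {"dx": 0, "dy": 0, "dz": -0.1, "rx": 0, "ry": 0, "rz": 0}, {"dx": 0, "dy": 0, "dz": 0, "rx": 0, "ry": 0, "rz": 0}, {"dx": 0, "dy": 0, "dz": 0, "rx": 0, "ry": 0, "rz": 0}, {"dx": 0, "dy": 0, "dz": 0, "rx": 0, "ry": 0, "rz": 0}, {"dx": 0, "dy": 0, "dz": 0, "rx": 0, "ry": 0, "rz": 0}, {"dx": 0, "dy": 0, "dz": 0, "rx": 0, "ry": 0, "rz": 0}, {"dx": 0, "dy": 0, "dz": 0, "rx": 0, "ry": 0, "rz": 0}, {"dx": 0, "dy": 0, "dz": 0, "rx": 0, "ry": 0, "rz": 0}, {"dx": 0, "dy": 0, "dz": 0, "rx": 0, "ry": 0, "rz": 0}], claw=0, newtons=40)

```text
t: 21.8
tcp_pos: [0.4876, 0.3169, 0.0885]
tool_rot: [0.762, 0.647, 0.001, 0.0]
force: [-4.7, -0.7, 17.5]
finger_gap: 0.528
gripper_force: 38.3
```

Emit:
move_arm(targets=[{"dx": 0, "dy": 0, "dz": 0.1, "rx": 0, "ry": 0, "rz": 0}, {"dx": 0, "dy": 0, "dz": 0.2, "rx": 0, "ry": 0, "rz": 0}, {"dx": 0, "dy": 0, "dz": 0.3, "rx": 0, "ry": 0, "rz": 0}, {"dx": 0, "dy": 0, "dz": 0.4, "rx": 0, "ry": 0, "rz": 0}, {"dx": 0, "dy": 0, "dz": 0.4, "rx": 0, "ry": 0, "rz": 0}, {"dx": 0, "dy": 0, "dz": 0.4, "rx": 0, "ry": 0, "rz": 0}, {"dx": 0, "dy": 0, "dz": 0.2, "rx": 0, "ry": 0, "rz": 0}, {"dx": 0, "dy": 0, "dz": 0, "rx": 0, "ry": 0, "rz": 0}, {"dx": 0, "dy": 0, "dz": 0, "rx": 0, "ry": 0, "rz": 0}, {"dx": 0, "dy": 0, "dz": 0, "rx": 0, "ry": 0, "rz": 0}])

```text
t: 23.05
tcp_pos: [0.4873, 0.3164, 0.1354]
tool_rot: [0.762, 0.647, -0.0, -0.0]
force: [1.0, 0.1, -1.5]
finger_gap: 0.529
gripper_force: 41.0
```

Emit:
move_arm(targets=[{"dx": 0, "dy": 0, "dz": 0.5, "rx": 0, "ry": 0, "rz": 0}, {"dx": 0, "dy": 0, "dz": 0.8, "rx": 0, "ry": 0, "rz": 0}, {"dx": 0, "dy": 0, "dz": 0.8, "rx": 0, "ry": 0, "rz": 0}, {"dx": 0, "dy": 0, "dz": 0.8, "rx": 0, "ry": 0, "rz": 0}, {"dx": 0, "dy": 0, "dz": 0.8, "rx": 0, "ry": 0, "rz": 0}, {"dx": 0, "dy": 0, "dz": 0.8, "rx": 0, "ry": 0, "rz": 0}, {"dx": 0, "dy": -0.2, "dz": 0, "rx": 0, "ry": 0, "rz": 0}, {"dx": 0, "dy": -0.5, "dz": 0, "rx": 0, "ry": 0, "rz": 0}, {"dx": 0, "dy": -0.8, "dz": 0, "rx": 0, "ry": 0, "rz": 0}, {"dx": 0, "dy": -0.8, "dz": 0, "rx": 0, "ry": 0, "rz": 0}])

```text
t: 24.3
tcp_pos: [0.487, 0.2572, 0.2475]
tool_rot: [0.763, 0.647, -0.001, -0.0]
force: [1.0, 0.4, -1.7]
finger_gap: 0.527
gripper_force: 41.1
```

Emit:
move_arm(targets=[{"dx": 0, "dy": -0.8, "dz": 0, "rx": 0, "ry": 0, "rz": 0}, {"dx": 0, "dy": -0.8, "dz": 0, "rx": 0, "ry": 0, "rz": 0}, {"dx": 0, "dy": -0.8, "dz": 0, "rx": 0, "ry": 0, "rz": 0}, {"dx": -0.1, "dy": -0.8, "dz": 0, "rx": 0, "ry": 0, "rz": 0}, {"dx": -0.1, "dy": -0.8, "dz": 0, "rx": 0, "ry": 0, "rz": 0}, {"dx": 0, "dy": -0.8, "dz": 0, "rx": 0, "ry": 0, "rz": 0}, {"dx": 0, "dy": -0.8, "dz": 0, "rx": 0, "ry": 0, "rz": 0}, {"dx": 0, "dy": -0.8, "dz": 0, "rx": 0, "ry": 0, "rz": 0}, {"dx": 0, "dy": -0.8, "dz": 0, "rx": 0, "ry": 0, "rz": 0}, {"dx": 0, "dy": -0.8, "dz": 0, "rx": 0, "ry": 0, "rz": 0}])

```text
t: 25.55
tcp_pos: [0.4823, 0.0576, 0.2484]
tool_rot: [0.763, 0.647, 0.0, 0.0]
force: [-0.4, -0.2, -0.8]
finger_gap: 0.527
gripper_force: 41.1
```

Emit:
move_arm(targets=[{"dx": 0, "dy": -0.8, "dz": 0, "rx": 0, "ry": 0, "rz": 0}, {"dx": 0, "dy": -0.8, "dz": 0, "rx": 0, "ry": 0, "rz": 0}, {"dx": 0, "dy": -0.8, "dz": 0, "rx": 0, "ry": 0, "rz": 0}, {"dx": 0, "dy": -0.8, "dz": 0, "rx": 0, "ry": 0, "rz": 0}, {"dx": 0, "dy": -0.5, "dz": 0, "rx": 0, "ry": 0, "rz": 0}, {"dx": 0, "dy": 0, "dz": -0.5, "rx": 0, "ry": 0, "rz": 0}, {"dx": 0, "dy": 0, "dz": -0.9, "rx": 0, "ry": 0, "rz": 0}, {"dx": 0, "dy": 0, "dz": -0.9, "rx": 0, "ry": 0, "rz": 0}, {"dx": 0, "dy": 0, "dz": -0.9, "rx": 0, "ry": 0, "rz": 0}, {"dx": 0, "dy": 0, "dz": -0.9, "rx": 0, "ry": 0, "rz": 0}])

```text
t: 26.8
tcp_pos: [0.482, -0.0326, 0.1444]
tool_rot: [0.762, 0.647, -0.0, -0.001]
force: [-0.6, 0.6, -0.4]
finger_gap: 0.53
gripper_force: 41.1
```

Emit:
move_arm(targets=[{"dx": 0, "dy": 0, "dz": -0.6, "rx": 0, "ry": 0, "rz": 0}, {"dx": 0, "dy": 0, "dz": -0.5, "rx": 0, "ry": 0, "rz": 0}, {"dx": 0, "dy": 0, "dz": -0.3, "rx": 0, "ry": 0, "rz": 0}, {"dx": 0, "dy": 0, "dz": -0.1, "rx": 0, "ry": 0, "rz": 0}, {"dx": 0, "dy": 0, "dz": 0, "rx": 0, "ry": 0, "rz": 0}, {"dx": 0, "dy": 0, "dz": 0, "rx": 0, "ry": 0, "rz": 0}, {"dx": 0, "dy": 0, "dz": 0, "rx": 0, "ry": 0, "rz": 0}, {"dx": 0, "dy": 0, "dz": 0, "rx": 0, "ry": 0, "rz": 0}, {"dx": 0, "dy": 0, "dz": 0, "rx": 0, "ry": 0, "rz": 0}, {"dx": 0, "dy": 0, "dz": 0, "rx": 0, "ry": 0, "rz": 0}])

```text
t: 28.05
tcp_pos: [0.4825, -0.0334, 0.1083]
tool_rot: [0.763, 0.647, 0.0, 0.0]
force: [-0.2, -0.3, -1.7]
finger_gap: 0.524
gripper_force: 41.1
```

```bash
python3 - <<'E'
from h import *
a=cams.snapshot("scene")
cv2.imwrite("pics/c8.png",cv2.resize(a[180:320,280:440,::-1],(640,560),interpolation=cv2.INTER_CUBIC))
E
```

```text
(no output)
```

View pics/c8.png

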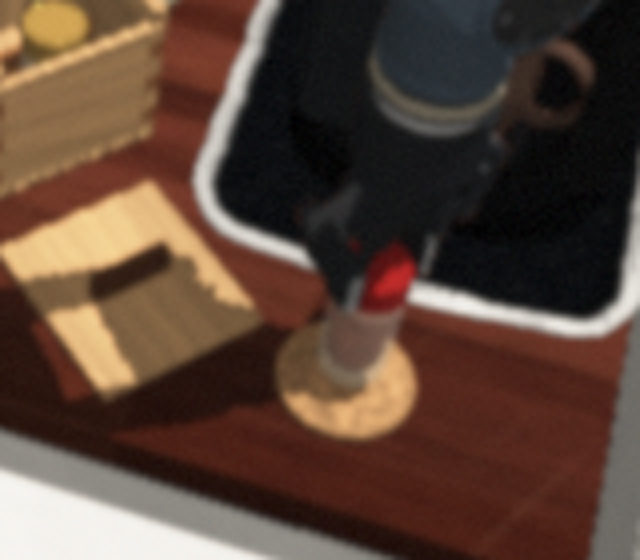

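The jar hangs over the middle of the mat at crop (350,375), and the lid is clear. I'll lower it slowly.

Emit:
move_arm(targets=[{"dx": 0, "dy": 0, "dz": -0.2, "rx": 0, "ry": 0, "rz": 0}, {"dx": 0, "dy": 0, "dz": -0.2, "rx": 0, "ry": 0, "rz": 0}, {"dx": 0, "dy": 0, "dz": -0.12, "rx": 0, "ry": 0, "rz": 0}, {"dx": 0, "dy": 0, "dz": -0.08, "rx": 0, "ry": 0, "rz": 0}, {"dx": 0, "dy": 0, "dz": -0.04, "rx": 0, "ry": 0, "rz": 0}, {"dx": 0, "dy": 0, "dz": -0.04, "rx": 0, "ry": 0, "rz": 0}, {"dx": 0, "dy": 0, "dz": -0.04, "rx": 0, "ry": 0, "rz": 0}, {"dx": 0, "dy": 0, "dz": 0, "rx": 0, "ry": 0, "rz": 0}, {"dx": 0, "dy": 0, "dz": 0, "rx": 0, "ry": 0, "rz": 0}, {"dx": 0, "dy": 0, "dz": 0, "rx": 0, "ry": 0, "rz": 0}])

```text
t: 29.35
tcp_pos: [0.4826, -0.0334, 0.0904]
tool_rot: [0.763, 0.647, 0.0, 0.0]
force: [0.3, -0.3, -1.7]
finger_gap: 0.528
gripper_force: 41.1
```

Emit:
move_arm(targets=[{"dx": 0, "dy": 0, "dz": -0.04, "rx": 0, "ry": 0, "rz": 0}, {"dx": 0, "dy": 0, "dz": -0.04, "rx": 0, "ry": 0, "rz": 0}, {"dx": 0, "dy": 0, "dz": -0.02, "rx": 0, "ry": 0, "rz": 0}, {"dx": 0, "dy": 0, "dz": 0, "rx": 0, "ry": 0, "rz": 0}, {"dx": 0, "dy": 0, "dz": 0, "rx": 0, "ry": 0, "rz": 0}, {"dx": 0, "dy": 0, "dz": 0, "rx": 0, "ry": 0, "rz": 0}, {"dx": 0, "dy": 0, "dz": 0, "rx": 0, "ry": 0, "rz": 0}, {"dx": 0, "dy": 0, "dz": 0, "rx": 0, "ry": 0, "rz": 0}, {"dx": 0, "dy": 0, "dz": 0, "rx": 0, "ry": 0, "rz": 0}, {"dx": 0, "dy": 0, "dz": 0, "rx": 0, "ry": 0, "rz": 0}])

```text
t: 30.6
tcp_pos: [0.4825, -0.0334, 0.0886]
tool_rot: [0.762, 0.647, 0.0, 0.0]
force: [-1.4, 0.8, 6.7]
finger_gap: 0.527
gripper_force: 42.1
```

Touched down with 7 N. Release, then go straight up and away.

Emit:
move_arm(targets=[{"dx": 0, "dy": 0, "dz": 0, "rx": 0, "ry": 0, "rz": 0}, {"dx": 0, "dy": 0, "dz": 0, "rx": 0, "ry": 0, "rz": 0}, {"dx": 0, "dy": 0, "dz": 0, "rx": 0, "ry": 0, "rz": 0}, {"dx": 0, "dy": 0, "dz": 0, "rx": 0, "ry": 0, "rz": 0}, {"dx": 0, "dy": 0, "dz": 0.1, "rx": 0, "ry": 0, "rz": 0}, {"dx": 0, "dy": 0, "dz": 0.4, "rx": 0, "ry": 0, "rz": 0}, {"dx": 0, "dy": 0, "dz": 0.8, "rx": 0, "ry": 0, "rz": 0}, {"dx": 0, "dy": 0, "dz": 0.8, "rx": 0, "ry": 0, "rz": 0}, {"dx": 0, "dy": 0, "dz": 0.8, "rx": 0, "ry": 0, "rz": 0}, {"dx": 0, "dy": 0, "dz": 0.8, "rx": 0, "ry": 0, "rz": 0}], claw=75)

```text
t: 31.85
tcp_pos: [0.4825, -0.0334, 0.1817]
tool_rot: [0.762, 0.647, 0.0, 0.0]
force: [0.0, -0.4, -0.1]
finger_gap: 0.748
gripper_force: 0.0
```

Emit:
move_arm(targets=[{"dx": 0, "dy": 0.3, "dz": 0.8, "rx": 0, "ry": 0, "rz": 0}, {"dx": 0, "dy": 0.8, "dz": 0.5, "rx": 0, "ry": 0, "rz": 0}, {"dx": 0, "dy": 0.8, "dz": 0, "rx": 0, "ry": 0, "rz": 0}, {"dx": 0, "dy": 0.8, "dz": 0, "rx": 0, "ry": 0, "rz": 0}, {"dx": 0, "dy": 0.8, "dz": 0, "rx": 0, "ry": 0, "rz": 0}, {"dx": 0, "dy": 0.8, "dz": 0, "rx": 0, "ry": 0, "rz": 0}, {"dx": 0, "dy": 0.4, "dz": 0, "rx": 0, "ry": 0, "rz": 0}, {"dx": 0, "dy": 0, "dz": 0, "rx": 0, "ry": 0, "rz": 0}, {"dx": 0, "dy": 0, "dz": 0, "rx": 0, "ry": 0, "rz": 0}, {"dx": 0, "dy": 0, "dz": 0, "rx": 0, "ry": 0, "rz": 0}])

```text
t: 33.1
tcp_pos: [0.4826, 0.0835, 0.2128]
tool_rot: [0.763, 0.647, -0.0, 0.0]
force: [-0.8, -0.1, -0.4]
finger_gap: 0.749
gripper_force: 0.0
```

```bash
python3 - <<'E'
from h import *
a=cams.snapshot("scene")
cv2.imwrite("pics/c9.png",cv2.resize(a[110:330,170:430,::-1],(780,660))[:600])
E
```

```text
(no output)
```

View pics/c9.png

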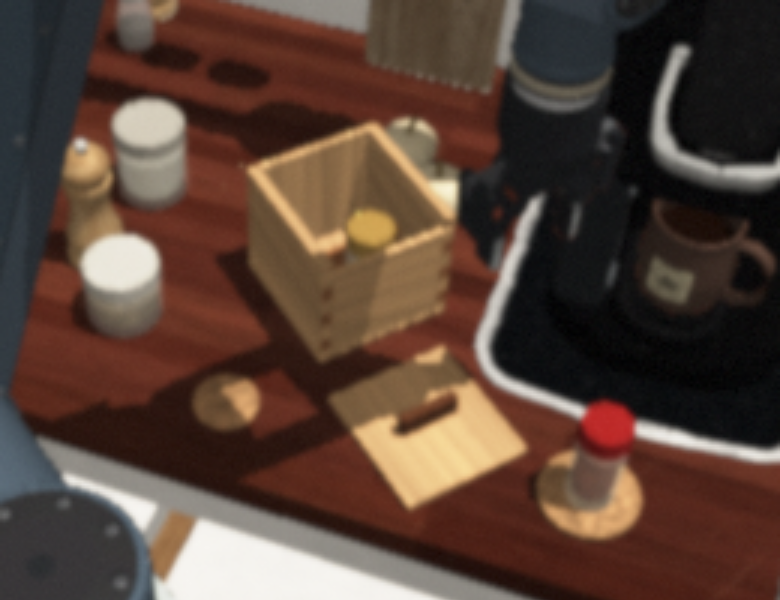

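The red jar stands on the mat at crop (598,480). The lid lies flat with its handle up at (428,425), the yellow jar is in the box, and the bystanders are unmoved.

```bash
python3 -c "
from station import order
print(order.sign_off())"
```

```text
the job is handed in; nothing more can be done
None
```

The job is handed in at about 33 s: the lid lies flat on the worktop handle up, the red-capped jar stands on the 90 mm cork mat and the yellow-capped jar is still in the box, but on the first reach into the box the gripper pressed on something in it (probably the rim) with about 55 N at the wrist, which may count against the 40 N limit.

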